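# Fold the flap down and close the component case

### The job

Close up the open component case: first fold the upright inner flap down flat over the compartments, then swing the big hinged lid shut over it until it sits fully home on the rim. Only push the flap and the lid, with the fingertips or the outside of the fingers and from their outer faces; do not pinch or grip them. Leave the small parts in the case and everything round it where they are, and finish with the hand clear.

Things in the scene. Friction and masses are not known exactly. Their poses are not given: they have to be found in the camera images.
- case: Grey component case, 150 x 150 mm, 50 mm high, fixed; origin under its centre, z up. Its x axis points from the front wall (flap side, x = -75 mm) to the rear wall (lid side, x = +75 mm); y runs along both hinges. Floor 4 mm thick, 42 mm dividers, four compartments. Flap hinge line: x = -69, z = 48 mm; lid hinge line: x = +75, z = 52 mm.
- flap (a joint): White flap, 90 mm long from its hinge, 136 mm wide. 0 = flat over the front compartments, top face 49.5 mm above the table; 1.57 = upright; stop at 1.65. Hinge friction holds it where it is left; 1 N near its edge moves it. Push on its outer face (to the case's -x, 1.5 mm from the hinge line, on top when folded); its edge goes to +x and down.
- flap_edge (a point): Middle of the flap's free edge, on its outer face, 90 mm from the flap hinge. The inner face has a dark rubber lining, 86 x 130 mm, which the fingers must not push on.
- lid (a joint): Grey tray lid, 150 mm long from its hinge, 150 mm wide, 14 mm thick. 0 = shut, top face 66 mm above the table; 1.57 = upright; stop at 1.9. Hinge friction holds it where it is left; 1 to 4 N near its edge moves it. Push on its outer face (to the case's +x, 14 mm from the hinge line, on top when shut); its edge goes to -x and down. A standing flap blocks it.
- lid_edge (a point): Middle of the lid's free edge, on its outer face, 150 mm from the lid hinge. The inner face has a dark rubber lining, 140 x 140 mm, which the fingers must not push on.
- cooling_block: Finned heatsink 26 x 32 x 14 mm, loose in a front compartment; origin under its centre.
- spacer: Brass hex standoff, 29 mm long and 8 mm thick, loose in the other front compartment; origin under its centre.
- coil: Wound ring coil, 24 mm across and 11 mm high, loose in a rear compartment; origin under its centre.
- flux_tin: Round tin, 50 mm across and 18 mm high, on the table beside the case, near its -y side; origin under its centre.
- driver: Precision screwdriver, 146 mm long and 12 mm thick, lying on the table beside the case, near its +y side; origin under its centre.
- tape: Roll of tape lying flat on the mat, 61 mm across and 12 mm high; origin under its centre.
- vice: Small board vice on the mat, 56 x 167 x 52 mm; origin under its centre.
- parts_dish: Shallow round metal dish, 88 mm across and 19 mm high, behind the case; origin under its centre.

How it is judged:
By the outcome, as a careful person would: the job done as asked, in the order asked, and still so for the second after the job is handed in, with the robot touching nothing.
It also fails if it takes over 53 s, if anything falls off the work surface, if the arm or the gripper's body presses on something with over 40 N, if the wrist force passes 120 N, or if a joint passes its speed limit or range.

### The arm

A 6-joint arm with a two-finger parallel gripper is mounted at the origin on a cart in front of the work surface, level with it; the furniture and walls round the work are solid. World frame = base frame: x ahead of the robot, y to its left, z up, the work surface at z = 0. Lengths are in m, angles in degrees, forces in N, time in s.
With the tool pointing down it reaches from about 0.4 to 0.825 m from the base axis. Payload 7 kg.
Tool frame: the origin (TCP) lies at the very end of the fingers, on their centre line; the grasp point (between the pads) lies 19 mm behind it (r.hold_point_z is the distance from the TCP to the grasp point, in m); x points along the fingers, y is the direction in which the jaws open and shut, and the axes are right-handed (so a half turn about x gives the same grasp; the last joint's range is limited). The gripper opens to 88 mm and grips with 3 to 60 N. Pads are 19 mm wide; open, the fingers measure 130 mm over their backs; the gripper's body (78 mm by 193 mm) begins 47 mm behind the grasp point.
Start: joints at [89.273, 20.546, 0.682, 0, -70.136, -16.507], TCP at [0.2, 0.645, 0.227] pointing down, gripper open.
Joint ranges: [-176.03, 176.03], [-82.01, 121.73], [-58.28, 71.71], [-173.87, 95.51], [-174.79, -0.11], [-173.66, 173.66]. Speed limits (degrees/s): [136.94, 136.94, 172.46, 180, 180, 180].

### API

Orientations are given as [roll, pitch, yaw] about the fixed x, y, z axes, in that order (R = Rz(yaw) Ry(pitch) Rx(roll)).
In Python, from plant import r gives the robot as it stands. The module is installed in compiled form; this text tells all that it offers.
- The arm moves only by the shell command python3 -m creep 'ROWS' [FORCE]. ROWS is JSON, a list of rows, each a list of 7 numbers: the turn, a rotation vector about the tool's x, y, z in rad, then the shift along the tool's x, y, z in cm, then the opening in per cent of the stroke, from 0 (shut) to 100 (fully open). In form: [[rx, ry, rz, x, y, z, fingers], ...]. A call has 1 to 8 rows; each row shifts and turns the commanded pose from where the row before left it, along the tool's axes as they then stand; what a row does not reach is not made up. A row lasts 1/10 s, in which the tool goes at most 50 mm and 8.59 degrees, less where a joint would pass 70% of its speed; a pose out of reach is approached as far as the arm can. A call is refused whole if a number of a shift passes 5 or a number of a turn 0.15, either way. A call with a gripper value outside its range is refused whole. The fingers move at their own pace and stop on an object; FORCE is the grip in N (left out, the last holds). Time passes only in rows, so rows that do not move let the fingers close. It gives the time, the measured TCP pose, the force and the opening at its end, in the units of the state.
- r.get_state(): the state, without advancing time (a new reading comes with each control period).
- r.capture(name): name is "scene" or "side" or "wrist"; returns (picture, depth): 384x512x3 uint8, blue, green, red; 384x512 float32, m along the optical axis (not along the pixel's ray), 0 where there is no reading.
- r.camera_info(name): a dict with "fovy" (degrees; the focal length in pixels is half the picture's height over the tangent of half this angle, whatever the lens; pixels are square), "cx", "cy" (the principal point, pixels), "camera_from_world" (4x4, takes a point from world to camera coordinates). Camera axes: x right, y down, z forward; pixel columns grow to the right and rows downward; lengths in m; the calibration is good to about 2 mm. A picture is of the moment at which its call begins: read the wrist's pose just before it. camera_info takes no time and is no camera call; for the wrist camera it gives the pose at the moment of the call.
- r.close_job(): hands the job in, once; it reports no verdict.
Trained networks look in the newest picture that a camera, given by its name, has taken for a name from the list of things; names that differ only in an ending like _2 or _b are one class to them, and where a whole thing is asked for, a point or a joint stands for the part that bears it (a point fixed in the world has none). Each returns a list of dicts, best first, with "score" (0 to 1); they miss things now and then, are a little off and sometimes report something else, mostly with a low value. They report only what shows in the picture. A call takes as long as a camera call.
- r.look_for(query, camera): "rect" ([left, top, right, bottom] in pixels, round what is visible of it).
- r.masks_of(query, camera): "pixels" (384x512 bool, what is visible of it) and "rect" ([left, top, right, bottom] in pixels, round what is visible of it).
The state is a dict: "time_s": time; "joints": joint angles; "qd": joint speeds; "joint_torque": joint torques, N m; "tcp_pos": TCP position; "eef_rot": TCP orientation; "contact_force": force on the tool from outside, world axes, zero at the start; "moment": the same for the moment, N m; "gripper_width": finger opening in m.
Only numpy, scipy, OpenCV 4.12 (cv2) and the standard library are available. Lean on these libraries where they do the work, as an engineer would, in place of code of your own. Each camera call takes 0.05 s, during which the arm holds its last target. There are 200 camera calls.

## Working session

There is one attempt and no reset: what is moved stays moved. The work goes in short steps, Python scripts to look and compute and a shell command to move; the robot and the scene stay as the last step left them, time stands still between calls to the robot, and variables do not carry over. Pictures are saved under pics/ and viewed, about 8 in all and at most 12, crops included, and the job is handed in when it is done.

```bash
mkdir -p pics; python3 - <<'E'
from plant import r
import cv2,numpy as np
s=r.get_state();print(s)
for n in("scene","side"):
    im,d=r.capture(n);cv2.imwrite(f"pics/{n}0.png",im);np.save(f"pics/{n}0.npy",d)
    c=r.camera_info(n);print(n,c)
E
```

```text
{'time_s': 0.0, 'joints': array([ 8.92727042e+01,  2.05915930e+01,  6.35331468e-01, -1.92927276e-02,
       -7.01356871e+01, -1.65062139e+01]), 'qd': array([-0.0299844 ,  0.07051521,  0.09974693, -0.09560261,  0.02697617,
       -0.01200136]), 'joint_torque': array([ 9.52384798e-04, -5.82716453e+01,  2.93057477e+01,  6.99715421e+00,
        7.24798796e-03, -1.64380212e-04]), 'tcp_pos': array([0.19987387, 0.64423383, 0.22563534]), 'eef_rot': array([  95.34954627,   89.90627915, -101.89053354]), 'contact_force': array([ 0.33484026, -0.11475341,  0.46958803]), 'moment': array([ 0.01143602,  0.00534494, -0.02779885]), 'gripper_width': 0.08716303949571384}
scene {'fovy': 56.510592365762356, 'cx': 256.09291490051913, 'cy': 185.558715519093, 'camera_from_world': array([[-0.9858739 ,  0.16668606,  0.01638303,  0.56408187],
       [ 0.07110874,  0.50511476, -0.8601178 ,  0.01987811],
       [-0.15164496, -0.84680271, -0.5098323 ,  1.39300019],
       [ 0.        ,  0.        ,  0.        ,  1.        ]])}
side {'fovy': 51.1888899160057, 'cx': 260.2230394323236, 'cy': 194.63687290929653, 'camera_from_world': array([[ 0.4031337 , -0.91513985,  0.00150946, -0.2321682 ],
       [-0.73542104, -0.32494548, -0.59461444,  0.46710744],
       [ 0.54464586,  0.23859903, -0.80400957,  1.03305659],
       [ 0.        ,  0.        ,  0.        ,  1.        ]])}
```

View pics/scene0.png

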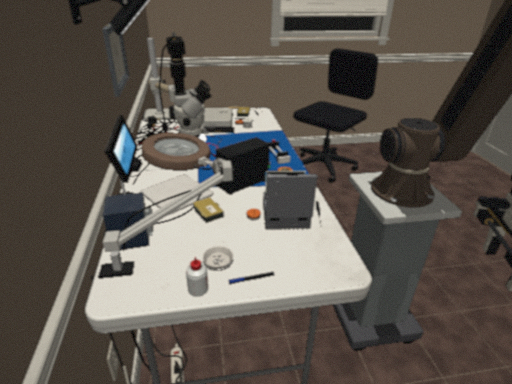

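View pics/side0.png

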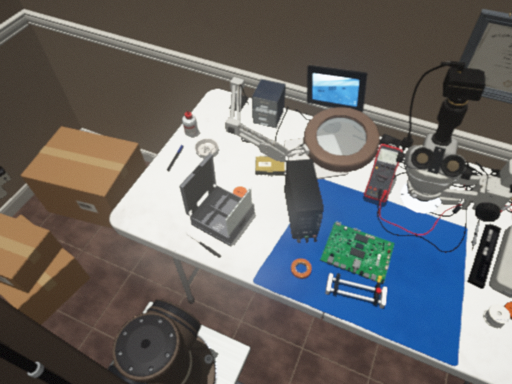

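The scene picture shows the case at about (288,205) with the lid standing, and the dark gripper at (245,165). The side picture shows the case at about (222,213), the lid upright to the left at (200,180), the white flap to the right at (238,212), the tin at (240,192) and the driver at (205,245). Next I'll measure with masks and depth.

```bash
cat > h.py <<'E'
from plant import r
import numpy as np,cv2
def cloud(n,d,mask=None):
    c=r.camera_info(n);f=192/np.tan(np.radians(c["fovy"]/2))
    v,u=np.nonzero((d>0)&(mask if mask is not None else True))
    z=d[v,u];p=np.c_[(u-c["cx"])/f*z,(v-c["cy"])/f*z,z]
    T=np.linalg.inv(c["camera_from_world"]);return p@T[:3,:3].T+T[:3,3]
def proj(n,p):
    c=r.camera_info(n);f=192/np.tan(np.radians(c["fovy"]/2));T=c["camera_from_world"]
    q=np.asarray(p)@T[:3,:3].T+T[:3,3];return np.c_[q[:,0]/q[:,2]*f+c["cx"],q[:,1]/q[:,2]*f+c["cy"]]
E
python3 - <<'E'
from h import *
for n in("scene","side"):
    d=np.load(f"pics/{n}0.npy")
    print(n,"tcp px",proj(n,[[.2,.645,.227]]))
    for q in("case","lid","flap","flux_tin","driver","parts_dish","vice","tape"):
        for m in r.masks_of(q,n)[:1]:
            p=cloud(n,d,cv2.erode(m["pixels"].astype(np.uint8),np.ones((2,2)))>0)
            np.save(f"pics/{n}_{q}.npy",p)
            print(q,round(m["score"],2),np.round(m["rect"]),len(p),np.round(np.percentile(p,[3,50,97],axis=0),3).tolist() if len(p) else '')
E
```

```text
scene tcp px [[499.85275635 269.50002915]]
case 0.67 [262. 172. 319. 229.] 2753 [[0.425, 0.037, 0.007], [0.497, 0.177, 0.118], [0.566, 0.19, 0.202]]
lid 0.75 [266. 172. 318. 217.] 2166 [[0.425, 0.168, 0.045], [0.494, 0.18, 0.132], [0.565, 0.19, 0.202]]
flap 0.65 [264. 173. 309. 176.] 16 [[0.414, 0.027, 0.129], [0.425, 0.037, 0.134], [0.487, 0.04, 0.135]]
flux_tin 0.46 [247. 211. 261. 216.] 94 [[0.58, 0.076, 0.005], [0.597, 0.1, 0.017], [0.614, 0.11, 0.02]]
driver 0.74 [248. 208. 262. 223.] 122 [[0.575, 0.07, 0.003], [0.596, 0.098, 0.017], [0.615, 0.11, 0.02]]
parts_dish 0.95 [204. 243. 233. 269.] 464 [[0.697, 0.253, 0.0], [0.733, 0.279, 0.005], [0.767, 0.329, 0.019]]
vice 0.58 [270. 143. 292. 161.] 162 [[0.376, -0.432, 0.009], [0.404, -0.312, 0.028], [0.428, -0.287, 0.045]]
side tcp px [[ -6.71781327 185.80054897]]
case 0.78 [180. 154. 260. 246.] 3566 [[0.41, 0.017, 0.003], [0.483, 0.139, 0.048], [0.567, 0.185, 0.201]]
lid 0.96 [181. 155. 217. 215.] 1109 [[0.424, 0.16, 0.06], [0.496, 0.174, 0.132], [0.569, 0.183, 0.204]]
flap 0.87 [228. 185. 253. 236.] 398 [[0.42, 0.017, 0.053], [0.478, 0.025, 0.094], [0.539, 0.034, 0.131]]
flux_tin 0.52 [234. 186. 246. 197.] 66 [[0.585, 0.069, 0.013], [0.6, 0.083, 0.017], [0.614, 0.1, 0.021]]
driver 0.58 [194. 135. 218. 156.] 276 [[0.701, 0.262, -0.001], [0.746, 0.296, 0.005], [0.774, 0.327, 0.019]]
parts_dish 0.6 [194. 138. 218. 157.] 266 [[0.708, 0.255, -0.001], [0.746, 0.294, 0.004], [0.774, 0.326, 0.017]]
vice 0.59 [326. 274. 386. 307.] 460 [[0.379, -0.454, 0.0], [0.407, -0.422, 0.028], [0.443, -0.295, 0.053]]
tape 0.61 [290. 259. 312. 282.] 162 [[0.389, -0.229, 0.005], [0.414, -0.203, 0.014], [0.441, -0.18, 0.018]]
```

```bash
python3 - <<'E'
from h import *
s=r.get_state()
from scipy.spatial.transform import Rotation as R
print("toolR",np.round(R.from_euler('xyz',s["eef_rot"],degrees=True).as_matrix(),3).tolist())
for n,q in(("side","flap"),("side","lid"),("scene","lid")):
    p=np.load(f"pics/{n}_{q}.npy");k=np.ones(len(p),bool)
    for _ in range(5):
        c=np.median(p[k],0);w,v=np.linalg.eigh(np.cov((p[k]-p[k].mean(0)).T));c=p[k].mean(0);nn=v[:,0]*np.sign(v[1,0]);k=abs((p-c)@nn)<.006
    print(n,q,k.sum(),"c",np.round(c,4),"n",np.round(nn,4),"yaw",np.degrees(np.arctan2(nn[1],nn[0])),"ext",np.round(np.percentile(p[k],[2,98],axis=0),3).tolist())
P=np.vstack([cloud(n,np.load(f"pics/{n}0.npy")) for n in("scene","side")])
m=(P[:,0]>.25)&(P[:,0]<.95)&(abs(P[:,1])<.45)&(P[:,2]>-.02)&(P[:,2]<.6);P=P[m]
H=np.zeros((36,28),int)
i=((.45-P[:,1])/.025).astype(int);j=((P[:,0]-.25)/.025).astype(int)
np.maximum.at(H,(i,j),(P[:,2]*1000).astype(int))
print("      x "+" ".join("%4d"%(250+25*b) for b in range(28)))
for a in range(36):print("y %5d "%(450-25*a)+" ".join("%4d"%t for t in H[a]))
E
```

```text
toolR [[-0.0, -0.296, -0.955], [0.0, -0.955, 0.296], [-1.0, -0.0, 0.0]]
side flap 398 c [0.4782 0.0255 0.0931] n [ 0.1325  0.9909 -0.0214] yaw 82.38183902917143 ext [[0.419, 0.017, 0.052], [0.54, 0.034, 0.132]]
side lid 1008 c [0.4969 0.1736 0.1349] n [0.1278 0.9912 0.0353] yaw 82.65401077785185 ext [[0.424, 0.16, 0.062], [0.57, 0.184, 0.204]]
scene lid 2053 c [0.4959 0.1802 0.1322] n [0.1301 0.9913 0.0198] yaw 82.5226733730222 ext [[0.425, 0.17, 0.056], [0.567, 0.191, 0.203]]
      x  250  275  300  325  350  375  400  425  450  475  500  525  550  575  600  625  650  675  700  725  750  775  800  825  850  875  900  925
y   450    0    0    0    6    5    6    4    7    4    3    4    4    6    6    4    5    3    3    3    5    7    3    2    3    3    5    4    5
y   425    0    0    2    5    5    5    8    3    4    6    6    4    5    5    5    6    4    4    3    4   70   94   92    3    3    4    4    2
y   400    0    0    3    7    4    6    4    7    5    4    5    4    5   11   12   14   15   14   14    4   76  112   99    5    7    3    4    7
y   375    0    0    3    
[... 4157 characters left out ...]
 23   23   18   22   20   21   15   18   15    4    5    4    4   61   67   90   97  117  133  442  336    1
y  -350    0    0    3    4    8   25   24   27   19   23   20   16   11   17   15    5    6   28   47   61   69  218  515  514  487  458  306    0
y  -375    0    0    5    5    7   24   23   24   19   20   14   12   12   13   13    5    9  279  305  309  276  457  521  520  491  201  194    8
y  -400    0    0    6    6    7   25   56   47   18   18   11   12   11   13   14    6    9  281  291  314  288  495  523  523  494    2   11   11
y  -425    0    0    8    6    5   47   59   54   29   19   17   14   14   13   14    5    8  278  306  314  274  497  498  521  498    1    0    0
```

```bash
python3 - <<'E'
from h import *
im,d=r.capture("wrist");cv2.imwrite("pics/w0.png",cv2.resize(im,(512,384)))
a=cv2.imread("pics/side0.png")[130:280,150:350];b=cv2.imread("pics/scene0.png")[130:240,190:340]
cv2.imwrite("pics/c0.png",np.vstack([cv2.resize(a,(600,300*600//400)) if 0 else cv2.resize(a,(400,300),interpolation=3),cv2.resize(b,(400,293),interpolation=3)]))
E
```

```text
(no output)
```

View pics/c0.png

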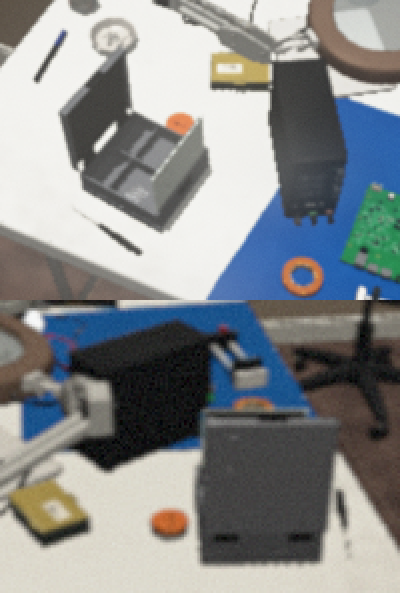

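The crops show the flap standing on the black box side, with its outer face toward world −y. The lid is upright with its outer face toward world +y. From the two plane fits, the case origin is at about (0.486, 0.0935) and its x axis is at a yaw of 82.5°. Next I raise and turn the tool so that tool y = case y and tool z = case x, then cross above the lid.

```bash
python3 -m creep '[[0.14,0,0,-1.1,0,0,0],[0.14,0,0,-1.1,0,0,0],[0.14,0,0,-1.1,0,0,0],[0.14,0,0,-1.1,0,0,0],[0.14,0,0,-1.1,0,0,0],[0.14,0,0,-1.1,0,0,0],[0.14,0,0,-1.1,0,0,0],[0.14,0,0,-1.1,0,0,0]]'; python3 -m creep '[[0.14,0,0,-0.5,0,0,0],[0.14,0,0,0,0,0,0],[0,0,0,0,0,0,0]]'; python3 -c "
from h import *
from scipy.spatial.transform import Rotation as R
s=r.get_state();print(np.round(R.from_euler('xyz',s['eef_rot'],degrees=True).as_matrix(),3).tolist(),s['joints'])"
```

```text
time_s: 1.75
tcp_pos: [0.2, 0.6446, 0.315]
eef_rot: [-178.6, 90.0, -80.3]
contact_force: [-0.7, 0.6, -0.2]
gripper_width: 0.0289
time_s: 2.05
tcp_pos: [0.1999, 0.6447, 0.3198]
eef_rot: [19.3, 90.0, 101.7]
contact_force: [-0.7, -0.0, -0.4]
gripper_width: 0.0052
[[-0.0, -0.991, 0.132], [0.0, 0.132, 0.991], [-1.0, 0.0, 0.0]] [ 8.92744275e+01  1.83175518e+01  9.37248799e+00 -4.77055231e-03
 -8.10335471e+01 -9.68392451e+01]
```

```bash
python3 -m creep '[[0,0,0,0,-4,-4,0],[0,0,0,0,-4,-4,0],[0,0,0,0,-4,-4,0],[0,0,0,0,-4,-4,0],[0,0,0,0,-4,-4,0],[0,0,0,0,-4,-4,0],[0,0,0,0,-4,-4,0],[0,0,0,0,-4,-4,0]]'; python3 -m creep '[[0,0,0,0,0,-3.7,0],[0,0,0,0,0,-3.7,0],[0,0,0,0,0,-3.7,0],[0,0,0,0,0,-3.7,0],[0,0,0,0,0,-3.7,0],[0,0,0,0,0,-3.7,0],[0,0,0,0,0,-3.7,0],[0,0,0,0,0,-3.7,0]]'; python3 -m creep '[[0,0,0,0,0,0,0],[0,0,0,0,0,0,0]]';  cat >> h.py <<'E'
def incase():
    s=r.get_state();d=s["tcp_pos"][:2]-[.486,.0935];a=np.radians(82.5);c,n=np.cos(a),np.sin(a)
    print("case xyz mm",np.round(1e3*np.array([d[0]*c+d[1]*n,-d[0]*n+d[1]*c,s["tcp_pos"][2]]),1),"j",np.round(s["joints"],1),"F",np.round(s["contact_force"],1),"t",s["time_s"])
E
python3 -c "
from h import *
incase()
im,d=r.capture('side');cv2.imwrite('pics/s1.png',cv2.resize(im[90:270,120:360],(720,540),interpolation=3))"
```

```text
time_s: 2.85
tcp_pos: [0.4445, 0.3257, 0.3198]
eef_rot: [-29.7, 90.0, 53.2]
contact_force: [0.7, 1.1, -0.5]
gripper_width: 0.0004
time_s: 3.65
tcp_pos: [0.4048, 0.0326, 0.3197]
eef_rot: [-54.8, 90.0, 28.1]
contact_force: [0.3, -0.3, 0.1]
gripper_width: 0.0005
time_s: 3.85
tcp_pos: [0.4053, 0.0334, 0.3198]
eef_rot: [-46.5, 89.9, 36.2]
contact_force: [0.9, 0.7, -0.2]
gripper_width: 0.0001
case xyz mm [-70.2  72.2 319.8] j [ 32.8  -9.1 -21.   -0.  -78.1 -40.2] F [ 0.9  0.7 -0.2] t 3.85
```

View pics/s1.png

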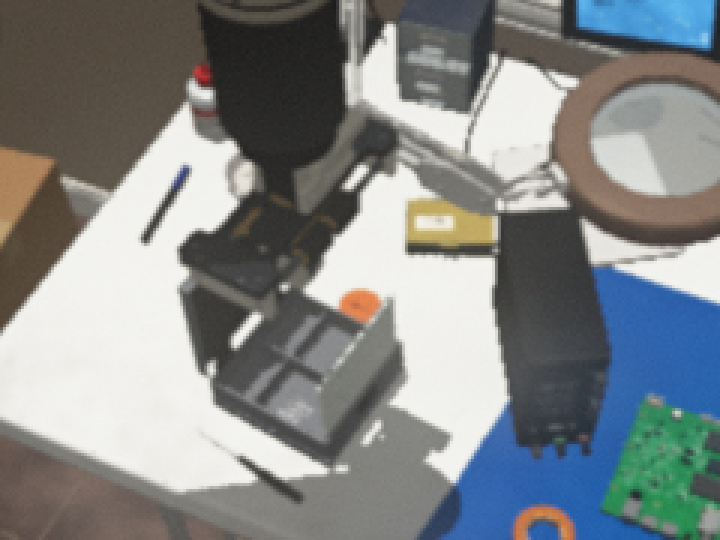

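The gripper is above the case and the flap and lid have not moved. The flap edge is at about (390,300) and the lid at about (200,320). Next I move out past the flap and go down outside it.

```bash
python3 -m creep '[[0,0,0,0,-2.3,-2,0],[0,0,0,0,-2.4,-2,0],[0,0,0,3,0,0,0],[0,0,0,3,0,0,0],[0,0,0,3,0,0,0],[0,0,0,3,0,0,0],[0,0,0,3,0,0,0],[0,0,0,3,0,0,0]]'; python3 -m creep '[[0,0,0,2,0,0,0],[0,0,0,0,0,0,0],[0,0,0,0,0,0,0]]'; python3 -c "
from h import *
incase()"
```

```text
time_s: 4.7
tcp_pos: [0.4471, -0.0106, 0.1383]
eef_rot: [135.9, 90.0, -141.4]
contact_force: [0.7, 0.6, 0.1]
gripper_width: 0.0003
time_s: 5.0
tcp_pos: [0.4472, -0.011, 0.1197]
eef_rot: [140.1, 89.9, -137.2]
contact_force: [-0.7, -0.3, 0.7]
gripper_width: 0.0005
case xyz mm [-108.7   24.8  119.7] j [ 24.    4.9 -35.5   0.  -49.7 -31.3] F [-0.7 -0.3  0.7] t 5.0
```

```bash
python3 -m creep '[[0,0,0,0.4,0,1.4,0],[0,0,0,0.3,0,1.4,0],[0,0,0,0.1,0,1.3,0],[0,0,0,0.1,0,1.3,0],[0,0,0,0.3,0,0.8,0],[0,0,0,0.3,0,0.8,0],[0,0,0,0.5,0,0.7,0],[0,0,0,0.5,0,0.7,0]]'; python3 -m creep '[[0,0,0,0.6,0,0.55,0],[0,0,0,0.7,0,0.5,0],[0,0,0,0.75,0,0.35,0],[0,0,0,0.75,0,0.35,0],[0,0,0,0.6,0,0.1,0],[0,0,0,0,0,0,0]]'; python3 -c "
from h import *
incase()"
```

```text
time_s: 5.8
tcp_pos: [0.4577, 0.0721, 0.0941]
eef_rot: [133.1, 90.0, -144.3]
contact_force: [0.0, -0.9, 0.5]
gripper_width: 0.0004
time_s: 6.4
tcp_pos: [0.4597, 0.0898, 0.0596]
eef_rot: [125.8, 89.9, -151.7]
contact_force: [-0.5, 0.5, -0.8]
gripper_width: 0.0003
case xyz mm [-7.1 25.6 59.6] j [ 35.2  11.9 -37.1  -0.  -41.1 -42.7] F [-0.5  0.5 -0.8] t 6.4
```

```bash
python3 -m creep '[[0,0,0,0.5,0,0,0],[0,0,0,0.3,0,0,0],[0,0,0,0.2,0,0,0],[0,0,0,0,0,0,0]]';python3 -m creep '[[0,0,0,0.2,0,0,0],[0,0,0,0,0,0,0]]'; python3 -c "
from h import *
incase()
im,d=r.capture('side');cv2.imwrite('pics/s2.png',cv2.resize(im[90:270,120:360],(720,540),interpolation=3))"
```

```text
time_s: 6.8
tcp_pos: [0.46, 0.0898, 0.0504]
eef_rot: [127.0, 90.0, -150.5]
contact_force: [0.0, -1.3, 0.0]
gripper_width: 0.0006
time_s: 7.0
tcp_pos: [0.4602, 0.0899, 0.0495]
eef_rot: [-112.3, 90.0, -29.7]
contact_force: [-4.7, -1.5, 12.5]
gripper_width: 0.0006
case xyz mm [-7.  25.1 49.5] j [ 35.2  12.8 -37.8   0.  -39.4 -42.7] F [-4.7 -1.5 12.5] t 7.0
```

View pics/s2.png

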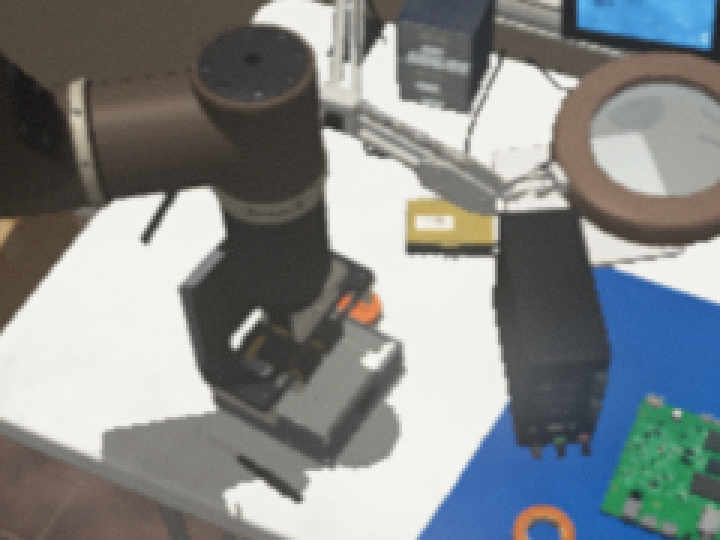

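The flap is flat: the contact height is 49.5 mm, exactly as specified, with 12.5 N. The lid is still upright. Next I go up and over to the outer side of the lid.

```bash
python3 -m creep '[[0,0,0,-3.5,0,0,0],[0,0,0,-3.5,0,0,0],[0,0,0,-3.5,0,0,0],[0,0,0,-3.5,0,0,0],[0,0,0,-3.5,0,0,0],[0,0,0,-3.5,0,0,0],[0,0,0,-3.5,0,0,0],[0,0,0,-2.5,0,0,0]]'; python3 -m creep '[[0,0,0,0,-0.2,2.5,0],[0,0,0,0,-0.2,2.5,0],[0,0,0,0,-0.2,2.5,0],[0,0,0,0,-0.2,2.5,0],[0,0,0,0,-0.2,2.5,0],[0,0,0,0,0,2.5,0],[0,0,0,0,0,0,0],[0,0,0,0,0,0,0]]'; python3 -c "
from h import *
incase()
for n in ('side','scene'):
  im,d=r.capture(n);p=cloud(n,d)-[.486,.0935,0];a=np.radians(82.5);c,s=np.cos(a),np.sin(a)
  q=np.c_[p[:,0]*c+p[:,1]*s,-p[:,0]*s+p[:,1]*c,p[:,2]]
  k=(abs(q[:,1])<.06)&(q[:,0]>-.065)&(q[:,0]<.015)&(q[:,2]<.16)&(q[:,2]>0);print(n,'flap zone',k.sum(),np.percentile(q[k,2],[2,50,98]) if k.sum() else '')
  k=(abs(q[:,1])<.07)&(q[:,0]>.05)&(q[:,0]<.12)&(q[:,2]<.22)&(q[:,2]>.08);print(n,'lid',k.sum(),[(z,np.round(np.median(q[k&(abs(q[:,2]-z)<.01),0]),4)) for z in(.1,.13,.16,.19)])
"
```

```text
time_s: 7.85
tcp_pos: [0.4604, 0.0899, 0.3212]
eef_rot: [-56.1, 89.8, 26.5]
contact_force: [0.3, 0.7, 0.2]
gripper_width: 0.0003
time_s: 8.65
tcp_pos: [0.4894, 0.2382, 0.3181]
eef_rot: [143.1, 89.9, -134.3]
contact_force: [1.0, 0.3, -1.2]
gripper_width: 0.0004
case xyz mm [143.9  15.5 318.1] j [ 46.6   5.5  -7.2  -0.  -77.4 -54. ] F [ 1.   0.3 -1.2] t 8.65
side flap zone 805 [0.04333743 0.0493367  0.05342969]
side lid 840 [(0.1, np.float64(0.0821)), (0.13, np.float64(0.0816)), (0.16, np.float64(0.0811)), (0.19, np.float64(0.0801))]
scene flap zone 0 
scene lid 1691 [(0.1, np.float64(0.0878)), (0.13, np.float64(0.0872)), (0.16, np.float64(0.0869)), (0.19, np.float64(0.0864))]
```

Both depth images confirm the flap is flat, with a median height of 49 mm. The lid is upright with its outer face at case x ≈ 87 mm. Next I go down behind it and push.

```bash
python3 -m creep '[[0,0,0,2.5,0,0,0],[0,0,0,3,0,0,0],[0,0,0,3,0,0,0],[0,0,0,3,0,0,0],[0,0,0,2.3,0,0,0],[0,0,0,0,0,0,0],[0,0,0,0.1,0,-1.5,0],[0,0,0,0.2,0,-1.5,0]]'; python3 -m creep '[[0,0,0,0,0,-1.2,0],[0,0,0,0,0,-0.7,0],[0,0,0,0.1,0,-1,0],[0,0,0,0,0,-1,0],[0,0,0,0.1,0,-0.9,0],[0,0,0,0,0,0,0]]'; python3 -c "
from h import *
incase()"
```

```text
time_s: 9.55
tcp_pos: [0.4862, 0.2071, 0.179]
eef_rot: [-50.3, 89.9, 32.2]
contact_force: [-0.2, 0.4, -0.3]
gripper_width: 0.0006
time_s: 10.15
tcp_pos: [0.479, 0.1588, 0.1755]
eef_rot: [143.8, 90.0, -133.7]
contact_force: [0.1, 0.2, 0.6]
gripper_width: 0.0003
case xyz mm [ 63.8  15.4 175.5] j [ 40.7   6.9 -24.7   0.  -58.5 -48.2] F [0.1 0.2 0.6] t 10.15
```

```bash
python3 -m creep '[[0,0,0,0.2,0,-1,0],[0,0,0,0.3,0,-1,0],[0,0,0,0.4,0,-1,0],[0,0,0,0.5,0,-1,0],[0,0,0,0.6,0,-0.9,0],[0,0,0,0.6,0,-0.9,0],[0,0,0,0,0,0,0]]'; python3 -c "
from h import *
incase()
im,d=r.capture('scene');cv2.imwrite('pics/s3.png',cv2.resize(im[120:270,180:380],(720,540),interpolation=3))"
```

```text
time_s: 10.85
tcp_pos: [0.4708, 0.101, 0.1483]
eef_rot: [124.7, 89.9, -152.9]
contact_force: [-0.8, 0.3, 0.6]
gripper_width: 0.0006
case xyz mm [  5.4  16.  148.3] j [ 35.6   6.3 -29.4  -0.  -54.5 -43.1] F [-0.8  0.3  0.6] t 10.85
```

View pics/s3.png

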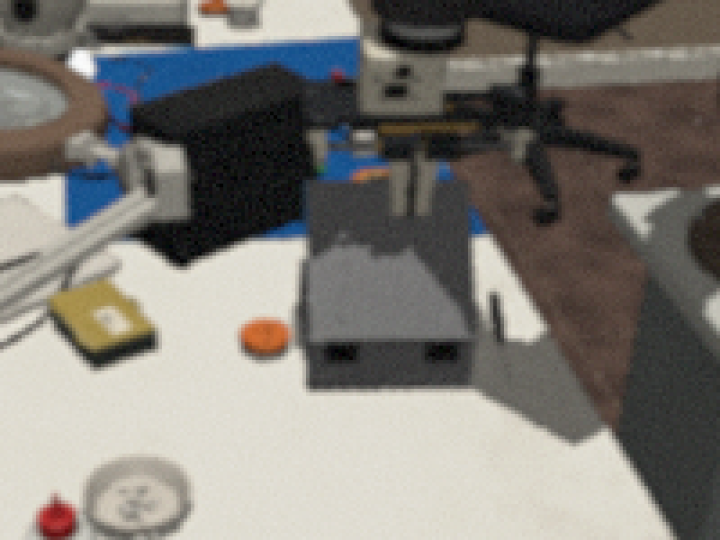

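The fingertips, at about (410,205), rest on the lid's outer face, and the lid is about half folded. The tin and driver have not moved. I carry on down.

```bash
python3 -m creep '[[0,0,0,0.7,0,-0.8,0],[0,0,0,0.7,0,-0.7,0],[0,0,0,0.8,0,-0.7,0],[0,0,0,0.9,0,-0.6,0],[0,0,0,0.9,0,-0.5,0],[0,0,0,1,0,-0.5,0],[0,0,0,0.8,0,-0.3,0],[0,0,0,0.8,0,-0.2,0]]'; python3 -m creep '[[0,0,0,0.6,0,-0.2,0],[0,0,0,0.4,0,-0.1,0],[0,0,0,0.3,0,0,0],[0,0,0,0,0,0,0]]'; python3 -c "
from h import *
incase()"
```

```text
time_s: 11.7
tcp_pos: [0.4659, 0.0593, 0.0827]
eef_rot: [134.6, 89.9, -142.9]
contact_force: [1.0, -0.3, 1.8]
gripper_width: 0.0005
time_s: 12.1
tcp_pos: [0.4655, 0.0567, 0.0701]
eef_rot: [126.6, 89.9, -150.8]
contact_force: [-0.0, -0.8, 0.0]
gripper_width: 0.0006
case xyz mm [-39.1  15.5  70.1] j [ 31.1  11.  -36.4  -0.  -42.7 -38.5] F [-0.  -0.8  0. ] t 12.1
```

```bash
python3 -m creep '[[0,0,0,0.2,0,0,0],[0,0,0,0.2,0,0,0],[0,0,0,0.1,0,0,0],[0,0,0,0,0,0,0]]'; python3 -m creep '[[0,0,0,0.15,0,0,0],[0,0,0,0,0,0,0]]'; python3 -m creep '[[0,0,0,0.1,0,0,0],[0,0,0,0,0,0,0]]';python3 -c "
from h import *
incase()"
```

```text
time_s: 12.5
tcp_pos: [0.4659, 0.0568, 0.0661]
eef_rot: [-124.4, 90.0, -41.9]
contact_force: [-2.8, -1.7, 8.8]
gripper_width: 0.0005
time_s: 12.7
tcp_pos: [0.466, 0.0568, 0.0658]
eef_rot: [-110.6, 90.0, -28.0]
contact_force: [-8.0, -1.0, 23.9]
gripper_width: 0.0006
time_s: 12.9
tcp_pos: [0.4661, 0.0568, 0.0656]
eef_rot: [-100.8, 89.9, -18.2]
contact_force: [-12.0, -0.1, 34.5]
gripper_width: 0.0006
case xyz mm [-39.   14.9  65.6] j [ 31.1  11.4 -36.8   0.1 -41.8 -38.5] F [-12.   -0.1  34.5] t 12.9
```

The lid is firmly home: the top is at 66 mm and the force is rising stiffly. I back away and check.

```bash
python3 -m creep '[[0,0,0,-1,0,0,0],[0,0,0,-2.5,0,0,0],[0,0,0,-3.5,0,0,0],[0,0,0,-3.5,0,0,0],[0,0,0,-3.5,0,0,0],[0,0,0,-3.5,0,0,0],[0,0,0,-3.5,0,0,0],[0,0,0,-2,0,0,0]]'; python3 -m creep '[[0,0,0,0,0,3,0],[0,0,0,0,0,3,0],[0,0,0,0,0,3,0],[0,0,0,0,0,3,0],[0,0,0,0,0,3,0],[0,0,0,0,0,3,0],[0,0,0,0,0,3,0],[0,0,0,0,0,0,0]]'; python3 -c "
from h import *
incase()
for n in ('side','scene'):
  im,d=r.capture(n);p=cloud(n,d)-[.486,.0935,0];a=np.radians(82.5);c,s=np.cos(a),np.sin(a)
  q=np.c_[p[:,0]*c+p[:,1]*s,-p[:,0]*s+p[:,1]*c,p[:,2]]
  for x in(-.065,-.03,0,.03,.065):
    k=(abs(q[:,1])<.06)&(abs(q[:,0]-x)<.008)&(q[:,2]<.16)&(q[:,2]>.02);print(n,x,k.sum(),np.round(np.median(q[k,2]),4) if k.any() else '')
  cv2.imwrite(f'pics/{n}4.png',im)
a=cv2.imread('pics/side4.png')[130:280,150:350];b=cv2.imread('pics/scene4.png')[130:280,180:380]
cv2.imwrite('pics/c4.png',np.hstack([cv2.resize(a,(400,300),interpolation=3),cv2.resize(b,(400,300),interpolation=3)]))"
```

```text
time_s: 13.7
tcp_pos: [0.4666, 0.0572, 0.2962]
eef_rot: [-58.9, 89.8, 23.7]
contact_force: [1.0, 0.1, -0.5]
gripper_width: 0.0004
time_s: 14.5
tcp_pos: [0.4933, 0.2681, 0.2921]
eef_rot: [119.7, 90.0, -157.7]
contact_force: [-0.8, -0.3, -0.3]
gripper_width: 0.0003
case xyz mm [174.   15.6 292.1] j [ 48.5   7.8  -7.8  -0.  -74.4 -55.8] F [-0.8 -0.3 -0.3] t 14.5
side -0.065 176 0.0655
side -0.03 162 0.0659
side 0 156 0.0661
side 0.03 148 0.0659
side 0.065 150 0.0663
scene -0.065 74 0.0664
scene -0.03 89 0.0665
scene 0 92 0.0666
scene 0.03 130 0.0658
scene 0.065 183 0.0653
```

View pics/c4.png

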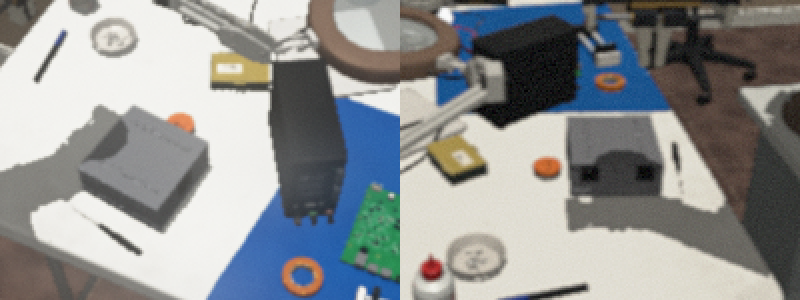

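The case is shut, with its top flat at 66 mm across its whole length. The tin, driver, tape, dish and box are where they were, and the hand is clear.

```bash
python3 -c "
from plant import r
print(r.close_job())"
```

```text
the job is handed in; nothing more can be done
None
```

The case is closed and the job is handed in, at about 14.6 s of the 53 s allowed. With the fingers shut, I pushed the flap down flat first, then swung the lid shut over it. Both were pushed only on their outer faces.

- **Flap:** I met resistance at 49.5 mm with 12.5 N. Depth from the side camera then gave a median height of 49 mm. The scene camera had no view of the flap.
- **Lid:** I pressed it home at 66 mm, with the force rising to about 35 N. After I backed off, both cameras read 65–67 mm from front to rear.
- **Surroundings:** In the last pictures the tin, driver, tape and dish look unmoved. The vice was only partly in view in those pictures, but the arm never went near it. The small parts inside the case can't be seen with the lid shut.
- **Hand:** It finished about 23 cm above the lid and behind the case, with no contact force.

No check failed or disagreed.

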